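# Lock a keyhole board carrier onto a sloped test stand

## Robot

A 6-joint arm with a two-finger parallel gripper is mounted at the origin on a cart in front of the work surface, level with it; the furniture and walls round the work are solid. World frame = base frame: x ahead of the robot, y to its left, z up, the work surface at z = 0. Lengths are in m, angles in rad, forces in N, time in s.
With the tool pointing down it reaches from about 0.375 to 0.975 m from the base axis. Payload 3.8 kg.
Tool frame: the origin (TCP) lies where the fingers leave the gripper's body, on its centre line; the fingertips stand 73 mm ahead of it and the grasp point (between the pads) lies 54 mm ahead of it (nose_length is the distance from the TCP to the fingertips, in m); z points along the fingers, y is the line along which they close (so a half turn about z gives the same grasp; the last joint's range is limited). The gripper opens to 85 mm and grips with 20 to 120 N. Pads are 22 mm wide; open, the fingers measure 114 mm over their backs; the gripper's body (76 mm by 85 mm) begins 54 mm behind the grasp point. The pads swing forward as they close: fully open they stand 13 mm farther back than shut.
Start: joints at [1.104, 0.264, 1.604, -0, 1.274, -0.037], TCP at [0.281, 0.614, 0.304] pointing down, gripper open.
Joint ranges: [-2.63, 2.63], [-0.94, 2.18], [0.31, 2.57], [-1.31, 4.45], [0, 2.66], [-2.55, 2.55]. Speed limits (rad/s): [2.57, 2.57, 3.14, 3.14, 3.14, 3.14].

## Interface

Orientations are given as a rotation vector (axis times angle).
In Python, from workcell import read_state, read_camera, calibration, finish_job, look_for, cut_out, tip_of, nose_length gives the robot as it stands.
- The arm moves only by the tool step_arm, never from a script. Its argument "targets" is a list of rows, each a list of 3 entries, a list of its own where there are three numbers: the turn, a rotation vector about the tool's x, y, z in rad, then the shift along the tool's x, y, z in mm, then the finger opening in mm, from 0 to 85.4. In form: [[[ax, ay, az], [x, y, z], grip], ...]. A call has 1 to 5 rows; each row shifts and turns the commanded pose from where the row before left it, along the tool's axes as they then stand; what a row does not reach is not made up. A row lasts 1/12 s, in which the tool goes at most 41.7 mm and 7.16 degrees, less where a joint would pass 70% of its speed; a pose out of reach is approached as far as the arm can. A call with a gripper value outside its range is refused whole. The fingers move at their own pace and stop on an object; "grip_force" is the grip in N (left out, the last holds). Time passes only in rows, so rows that do not move let the fingers close. It gives the time, the measured TCP pose, the force, the opening and the grip force at its end, in the units of the state.
- read_state(): the state, without advancing time (a new reading comes with each control period).
- read_camera(name): name is "side" or "top" or "wrist"; returns the picture (420x560x3 uint8, red, green, blue); there is no depth.
- calibration(name): a dict with "camera_matrix" (3x3 intrinsics, pixels), "dist_coeffs" ([k1, k2, p1, p2, k3] as OpenCV has them; the pictures are not rectified), "R" (3x3) and "t" (3): a world point X has camera coordinates R X + t. Camera axes: x right, y down, z forward; pixel columns grow to the right and rows downward; lengths in m; the calibration is good to about 2 mm. A picture is of the moment at which its call begins: read the wrist's pose just before it. calibration takes no time and is no camera call; for the wrist camera it gives the pose at the moment of the call.
- finish_job(): hands the job in; it is judged then, once.
Trained networks look in the newest picture that a camera, given by its name, has taken for a name from the list of things; names that differ only in an ending like _2 or _b are one class to them, and where a whole thing is asked for, a point or a joint stands for the part that bears it (a point fixed in the world has none). Each returns a list of dicts, best first, with "score" (0 to 1); they miss things now and then, are a little off and sometimes report something else, mostly with a low value. They report only what shows in the picture. A call takes as long as a camera call.
- look_for(camera, query): "extent" ([left, top, right, bottom] in pixels, round what is visible of it).
- cut_out(camera, query): "region" (420x560 bool, what is visible of it) and "extent" ([left, top, right, bottom] in pixels, round what is visible of it).
- tip_of(camera, query): "at" ([row, column] in pixels: a listed point, or the origin of a listed thing).
The state is a dict: "time": time; "q": joint angles; "joint_vel": joint speeds; "joint_torque": joint torques, N m; "tool_pos": TCP position; "tcp_rot": TCP orientation; "wrist_force": force on the tool from outside, world axes, zero at the start; "torque": the same for the moment, N m; "width": opening from 0.0 (shut) to 1.0 (fully open); "grip_force": force on a finger pad.
Only numpy, scipy, OpenCV 4.12 (cv2) and the standard library are available. Lean on these libraries where they do the work, as an engineer would, in place of code of your own. Each camera call takes 0.05 s, during which the arm holds its last target. There are 200 camera calls.

## Task

Mount the board carrier on the sloped stand: set its two keyholes over the two brass studs, press it down flat onto the stud bar, and slide it down the slope until it is fully home and the spring pin pops up into the hole in the plate, then let go. The stud bar can be clamped anywhere in its slots, so find the studs by feel; do not force anything, do not touch the circuit board with the fingers, and leave the flux bottle and the solder spool where they are.

Things in the scene. Friction and masses are not known exactly. Their poses are not given: they have to be found in the camera images.
- carrier: Board carrier, about 0.2 kg: bare aluminium plate 125 x 76 x 3 mm with a black bridge handle and a small blue circuit board on top, lying handle up on the grey bench mat. Origin: underside of the plate, below the handle's middle; z out of the plate, x towards the board end. The plate spans x -50 to +75, y -38 to +38 mm. It is mounted with its x axis up the slope, like the bed's.
- handle (a point): Middle of the carrier's handle bar, 44 mm above the plate's underside: bar 44 mm long along carrier x, 10 mm wide along y (take it across y), 12 mm high, on two legs 8 mm long centred 18 mm either side. Axes as the carrier's.
- keyholes (a point): Midpoint between the round ends of the carrier's two keyholes, on the underside, at carrier x = -8 mm. The keyholes lie 24 mm either side (carrier y): round end 16 mm wide, from it a slot 8 mm wide runs towards carrier +x. Drop-on place: this point over the middle between the studs, so the carrier origin is 8 mm up the slope from them.
- pin_hole (a point): Centre of the 10 mm pin hole, on the underside, at carrier x = +8 mm, between the closed ends of the slots. Home place: this point over the spring pin, 16 mm of sliding down the slope from the drop-on place; there the studs stop against the slot ends and the pin pops up.
- board: The small blue circuit board fixed on the carrier, 42 x 55 x 13 mm, from carrier x = 27 to 70 mm; origin under its centre. The fingers must not touch it.
- stand: The fixed grey and blue sloped stand, footprint about 155 x 134 mm, does not move; highest edge about 85 mm above the bench. Origin on the bench under its centre, z up, x towards the high side. Keep the force between carrier and stand under 40 N.
- bed: The stand's blue bed plate, 165 x 134 mm, sloping 20 degrees. Origin at the centre of its upper face, 55 mm above the bench; x up the slope, y across, z out of the face. The stud bar lies across it: 36 mm (x) by 128 mm (y), 6 mm thick, with a thumb nut 15 mm wide at bed y = -55 and +55 up to z = 18. The carrier's origin is at bed z = 6, y = 0 when it is seated.
- bar_range_mid (a point): Fixed point on the bed at x = -6, y = 0, z = 6 mm: the middle of the stud bar's travel. The bar is clamped firmly with its centre line at any one bed x from -24 to +12 mm, not measured: see it or feel for it. Two brass studs on that line at bed y = -24 and +24: neck 5 mm thick, 5 mm long; head 12 mm wide, 3.5 mm high, top at bed z = 14.5.
- lock_pin (a joint): How far the spring pin is pressed into the stud bar, m. The pin is on the bar's centre line at bed y = 0, 6 mm thick, round tip, stands 4 mm out; 2 N starts it, 4.5 N holds it flush. 0 = standing out (at rest, or popped up in the carrier's pin hole), 0.004 = pressed flush by the plate.
- flux_bottle: Bystander: small dropper bottle with amber and orange body, 34 mm wide, 105 mm tall, the one standing just to the left of the stand (other bottles stand farther back); origin under its centre.
- solder_spool: Bystander: grey-white wire spool, 55 mm wide, 42 mm high, behind the stand; origin under its centre.

How it is judged:
On the way, in this order (a step that is already met when the one before it is completed fails the run):
1. the keyholes are over the stud heads and the plate is down on the stud bar below the heads, pushing the spring pin in (value of joint lock_pin above 0.0014 m and x of board in the frame of bed above 0.008 m and z of carrier in the frame of bed between 0.0045 and 0.009 m and angle between the z axis of carrier and the z axis of bed, either way round below 0.07 rad and angle between the x axis of carrier and the x axis of bed, either way round below 0.14 rad and y of carrier in the frame of bed between -0.006 and 0.006 m), for 0.1 s.
2. the carrier has been slid down the slope until the spring pin stands up in the pin hole (value of joint lock_pin below 0.0012 m and x of board in the frame of bed above 0.008 m and z of carrier in the frame of bed between 0.0045 and 0.009 m and angle between the z axis of carrier and the z axis of bed, either way round below 0.07 rad and angle between the x axis of carrier and the x axis of bed, either way round below 0.14 rad and y of carrier in the frame of bed between -0.006 and 0.006 m), for 0.1 s.
At the end, for the whole second after the job is handed in: The carrier lies flat on the stud bar (underside 4.5 to 9 mm above the bed, tilt under 4 degrees, turned under 8, board end up the slope, within 6 mm of the middle), locked under the stud heads with the spring pin up in its hole (pressed in under 1.2 mm), at rest and released (all of step 2 and x of carrier in the frame of bed between -0.036 and 0.01 m and linear speed of carrier below 0.02 m/s and contact force between the fingers and carrier below 0.1 N); the robot touches nothing.
It fails at once if carrier and stand pressed together with more than 40 N (contact force between carrier and stand above 40 N).
It fails at once if fingers touch the circuit board (contact force between the fingers and board above 1 N).
It fails at once if the flux bottle or the solder spool is moved more than 15 mm (distance of any of flux_bottle, solder_spool from where it was at the start of the episode above 0.015 m).
It also fails if it takes over 72 s, if anything falls off the work surface, if the arm or the gripper's body presses on something with over 40 N, if the wrist force passes 120 N, or if a joint passes its speed limit or range.

## Working session

There is one attempt and no reset: what is moved stays moved. The work goes in short steps, Python scripts to look and compute and a tool call to move; the robot and the scene stay as the last step left them, time stands still between calls to the robot, and variables do not carry over. Pictures are saved under pics/ and viewed, at most 10 in all, crops included, and the job is handed in when it is done.

Besides the shell and the picture viewer there is one more tool, called after "Call:" by a JSON object that holds its "api" and its "payload", one argument or row to a line. step_arm: Moves the arm, as the interface text tells. Its arguments: {"type":"object","properties":{"targets":{"type":"array","items":{"type":"array"}},"grip_force":{"type":"number"}},"required":["targets"]}

```bash
mkdir -p pics; ls
cat > h.py <<'E'
import numpy as np, cv2
from scipy.spatial.transform import Rotation as Ro
from workcell import *
def ray(c,rc):
    K=np.array(c["camera_matrix"]);R=np.array(c["R"]);t=np.array(c["t"])
    p=cv2.undistortPoints(np.array([[[rc[1],rc[0]]]],float),K,np.array(c["dist_coeffs"],float))[0,0]
    return -R.T@t, R.T@np.array([p[0],p[1],1.])
def tri(l):
    A=0;b=0
    for c,rc in l:
        o,d=ray(c,rc);d=d/np.linalg.norm(d);P=np.eye(3)-np.outer(d,d);A=A+P;b=b+P@o
    X=np.linalg.solve(A,b)
    return X,[proj(c,X)-np.array(rc) for c,rc in l]
def proj(c,X):
    R=np.array(c["R"]);t=np.array(c["t"])
    p=cv2.projectPoints(np.array([X],float),cv2.Rodrigues(R)[0],t,np.array(c["camera_matrix"]),np.array(c["dist_coeffs"],float))[0][0,0]
    return p[::-1]
def onz(c,rc,z):
    o,d=ray(c,rc);return o+d*(z-o[2])/d[2]
E
python3 - <<'E'
from h import *
s=read_state();print(s["time"],s["tool_pos"],s["tcp_rot"],nose_length)
ims=[]
C={}
for n in ("side","top","wrist"):
    C[n]=calibration(n);im=read_camera(n);cv2.imwrite(f"pics/a_{n}.png",im[:,:,::-1])
    for q in ("carrier","handle","keyholes","pin_hole","board","stand","bed","flux_bottle","solder_spool","lock_pin"):
        r=tip_of(n,q)[:1]
        print(n,q,[(np.round(x["at"]).tolist(),round(x["score"],2)) for x in r])
    print(n,"cam",np.round(-np.array(C[n]["R"]).T@C[n]["t"],3))
E
```

```text
pics
0.0 [0.28101099 0.61307841 0.30254567] [-0.66977398 -3.06881865  0.00350179] 0.0726
side carrier [([209.0, 369.0], 0.81)]
side handle [([196.0, 372.0], 0.69)]
side keyholes [([209.0, 371.0], 0.76)]
side pin_hole [([208.0, 366.0], 0.78)]
side board [([215.0, 350.0], 0.75)]
side stand [([231.0, 276.0], 0.67)]
side bed [([214.0, 278.0], 0.96)]
side flux_bottle [([242.0, 209.0], 0.64)]
side solder_spool [([172.0, 258.0], 0.92)]Traceback (most recent call last):
  File "<stdin>", line 8, in <module>
ValueError: it knows: bar_range_mid, bed, board, carrier, flux_bottle, handle, keyholes, pin_hole, solder_spool, stand
```

Run:
```python
from h import *
import json
C={};P={}
for n in ("side","top","wrist"):
    C[n]=calibration(n);im=read_camera(n);cv2.imwrite(f"pics/a_{n}.png",im[:,:,::-1])
    for q in ("carrier","handle","keyholes","pin_hole","board","stand","bed","bar_range_mid","flux_bottle","solder_spool"):
        r=tip_of(n,q)[:1]
        if r: P[n,q]=r[0]["at"]; print(n,q,np.round(r[0]["at"]).tolist(),round(r[0]["score"],2))
    print(n,"cam",np.round(-np.array(C[n]["R"]).T@C[n]["t"],3))
for q in ("carrier","handle","keyholes","pin_hole","board","stand","bed","bar_range_mid","flux_bottle","solder_spool"):
    l=[(C[n],P[n,q]) for n in C if (n,q) in P]
    if len(l)>1:
        X,r=tri(l);print(q,np.round(X,4),np.round(r,1).tolist())
a=cv2.imread("pics/a_side.png");b=cv2.imread("pics/a_top.png")
cv2.imwrite("pics/a.png",cv2.resize(np.hstack([a,b]),(800,300)))
print(read_state()["time"])
```

```text
side carrier [208.0, 370.0] 0.87
side handle [196.0, 372.0] 0.97
side keyholes [207.0, 374.0] 0.89
side pin_hole [169.0, 257.0] 0.51
side board [215.0, 350.0] 0.86
side stand [229.0, 281.0] 0.8
side bed [215.0, 273.0] 0.87
side bar_range_mid [216.0, 279.0] 0.71
side flux_bottle [245.0, 211.0] 0.84
side solder_spool [170.0, 257.0] 0.79
side cam [0.378 0.57  0.667]
top carrier [287.0, 328.0] 0.72
top handle [288.0, 328.0] 0.89
top keyholes [288.0, 328.0] 0.89
top pin_hole [285.0, 317.0] 0.66
top board [271.0, 305.0] 0.56
top stand [199.0, 252.0] 0.87
top bed [192.0, 251.0] 0.56
top bar_range_mid [201.0, 247.0] 0.97
top flux_bottle [139.0, 206.0] 0.71
top solder_spool [126.0, 328.0] 0.59
top cam [0.568 0.025 0.971]
wrist cam [0.207 0.647 0.372]
carrier [ 0.4764 -0.0912  0.0006] [[0.0, 1.6], [-1.8, -0.5]]
handle [ 0.4775 -0.0846  0.0465] [[0.0, 1.2], [-1.3, -0.4]]
keyholes [ 0.4727 -0.0911  0.0068] [[0.0, 0.1], [-0.1, -0.0]]
pin_hole [0.5846 0.0199 0.2057] [[-14.8, 57.2], [-56.7, -43.3]]
board [ 0.5093 -0.0434  0.0112] [[0.1, 2.0], [-2.2, -0.7]]
stand [0.6442 0.0601 0.0065] [[-0.1, -1.2], [1.2, 0.5]]
bed [0.6566 0.0616 0.0473] [[0.0, 0.2], [-0.2, -0.1]]
bar_range_mid [0.6387 0.0697 0.0619] [[0.0, 0.3], [-0.3, -0.1]]
flux_bottle [ 0.7657  0.1564 -0.0023] [[-0.1, -0.7], [0.7, 0.3]]
solder_spool [ 0.7891 -0.0922  0.0081] [[-0.4, -2.5], [3.0, 1.2]]
2.15
```

View pics/a.png

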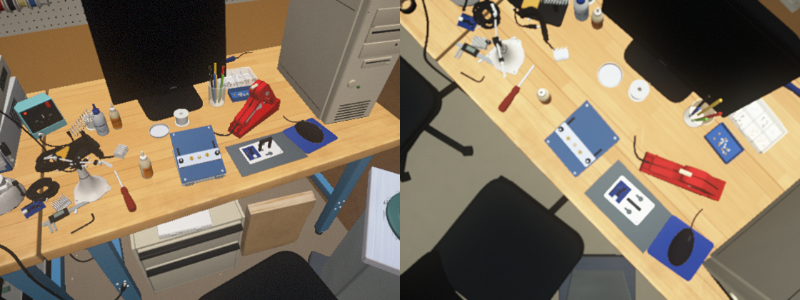

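View pics/a_top.png

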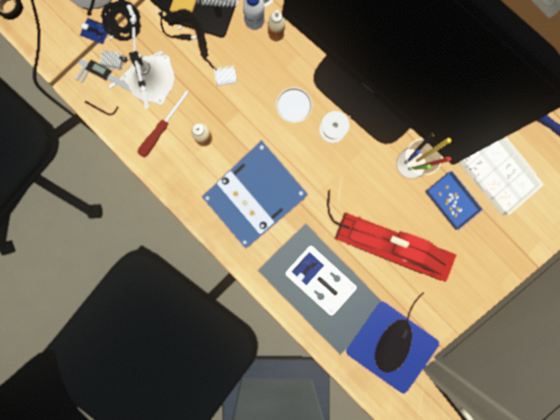

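```bash
cat >> h.py <<'E'
def now():
    s=read_state();return np.array(s["tool_pos"]),Ro.from_rotvec(s["tcp_rot"]).as_matrix(),s
def plan(Rg,pg,n=None):
    p,R,s=now();rv=Ro.from_matrix(R.T@Rg).as_rotvec();d=R.T@(np.array(pg)-p)*1000
    m=max(np.linalg.norm(d)/40,np.degrees(np.linalg.norm(rv))/7)
    print("t",round(s["time"],2),"rot",np.round(rv,4),"shift(start axes)",np.round(d,1),"min rows",round(m,1))
    n=n or int(np.ceil(m))
    # world-straight path: per-row shift in current tool axes
    for i in range(n):
        Ri=R@Ro.from_rotvec(rv*i/n).as_matrix()
        print(i,np.round(rv/n,4).tolist(),np.round(Ri.T@R@d/n,1).tolist())
def down(yaw):  # tool x at yaw, z down
    x=np.array([np.cos(yaw),np.sin(yaw),0]);z=np.array([0,0,-1.]);return np.c_[x,np.cross(z,x),z]
E
python3 - <<'E'
from h import *
p,R,s=now();print(np.round(R,3),np.round(s["q"],3))
c=calibration("wrist");print(np.array(c["camera_matrix"]).round(0).tolist())
print("cam in tool",np.round(R.T@(-np.array(c["R"]).T@c["t"]-p),3));print("cam axes in tool",np.round(R.T@np.array(c["R"]).T,3))
print("yaw",np.arctan2(R[1,0],R[0,0]))
cs=np.array([[142,261],[188,305],[246,246],[197,205]]);ct=calibration("top")
for rc,z in zip(cs,(.083,.083,.027,.027)): print(rc,onz(ct,rc,z).round(3),onz(ct,rc,.11-z).round(3))
print("carrier",[onz(ct,rc,.003).round(3) for rc in ((250,307),(276,356),(317,335),(262,287))])
E
```

```text
[[-0.909  0.417 -0.   ]
 [ 0.417  0.909  0.   ]
 [ 0.     0.    -1.   ]] [ 1.104  0.264  1.604  0.     1.274 -0.037]
[[326.0, 0.0, 274.0], [0.0, 326.0, 213.0], [0.0, 0.0, 1.0]]
cam in tool [ 0.081 -0.    -0.069]
cam axes in tool [[-0.001 -0.95  -0.313]
 [ 1.    -0.    -0.001]
 [ 0.001 -0.313  0.95 ]]
yaw 2.7118055807023405
[142 261] [0.746 0.044 0.083] [0.757 0.045 0.027]
[188 305] [ 0.661 -0.038  0.083] [ 0.667 -0.042  0.027]
[246 246] [0.553 0.071 0.027] [0.554 0.069 0.083]
[197 205] [0.647 0.152 0.027] [0.643 0.145 0.083]
carrier [array([ 0.546, -0.049,  0.003]), array([ 0.495, -0.147,  0.003]), array([ 0.414, -0.106,  0.003]), array([ 0.522, -0.009,  0.003])]
```

```bash
cat >> h.py <<'E'
def bedR(yaw): return Ro.from_euler('ZY',[yaw,-np.radians(20)]).as_matrix()
def wrist(R,q1,q23):
    W=Ro.from_euler('ZY',[q1,q23]).as_matrix().T@R@Ro.from_euler('Z',-np.pi/2).as_matrix()
    return Ro.from_matrix(W).as_euler('ZYZ')
E
python3 - <<'E'
from h import *
p,R,s=now();q=s["q"];print(wrist(R,q[0],q[1]+q[2]),q[3:])
B=bedR(np.radians(-47))
A=B@np.diag([1,-1,-1]);Bb=B@np.diag([-1,1,-1])
for d in (95,105,115,125,135):
    print(d,[np.degrees(wrist(x,np.radians(5),np.radians(d))).round(0) for x in (A,Bb)])
    print('  grip',[np.degrees(wrist(down(np.radians(x)),np.radians(-10),np.radians(d))).round(0) for x in (52,232)])
E
```

```text
[ 3.16089200e-05  1.27370797e+00 -3.69226683e-02] [ 3.16089200e-05  1.27370797e+00 -3.69226683e-02]
95 [array([-16.,  73., 145.]), array([-16.,  73., -35.])]
  grip [array([ 0., 85., 28.]), array([   0.,   85., -152.])]
105 [array([-18.,  63., 148.]), array([-18.,  63., -32.])]
  grip [array([-0., 75., 28.]), array([   0.,   75., -152.])]
115 [array([-19.,  54., 152.]), array([-19.,  54., -28.])]
  grip [array([ 0., 65., 28.]), array([   0.,   65., -152.])]
125 [array([-23.,  45., 157.]), array([-23.,  45., -23.])]
  grip [array([-0., 55., 28.]), array([   0.,   55., -152.])]
135 [array([-28.,  36., 163.]), array([-28.,  36., -17.])]
  grip [array([ 0., 45., 28.]), array([   0.,   45., -152.])]
```

Run:
```python
from h import *
plan(down(np.radians(205)),[0.495,-0.035,0.38],20)
```

```text
t 2.15 rot [ 0.     -0.     -0.8661] shift(start axes) [-464.6 -500.6  -76.1] min rows 17.2
0 [0.0, -0.0, -0.0433] [-23.2, -25.0, -3.8]
1 [0.0, -0.0, -0.0433] [-22.1, -26.0, -3.8]
2 [0.0, -0.0, -0.0433] [-21.0, -26.9, -3.8]
3 [0.0, -0.0, -0.0433] [-19.8, -27.8, -3.8]
4 [0.0, -0.0, -0.0433] [-18.6, -28.7, -3.8]
5 [0.0, -0.0, -0.0433] [-17.3, -29.4, -3.8]
6 [0.0, -0.0, -0.0433] [-16.0, -30.2, -3.8]
7 [0.0, -0.0, -0.0433] [-14.7, -30.8, -3.8]
8 [0.0, -0.0, -0.0433] [-13.3, -31.4, -3.8]
9 [0.0, -0.0, -0.0433] [-12.0, -32.0, -3.8]
10 [0.0, -0.0, -0.0433] [-10.6, -32.5, -3.8]
11 [0.0, -0.0, -0.0433] [-9.2, -32.9, -3.8]
12 [0.0, -0.0, -0.0433] [-7.7, -33.3, -3.8]
13 [0.0, -0.0, -0.0433] [-6.3, -33.6, -3.8]
14 [0.0, -0.0, -0.0433] [-4.8, -33.8, -3.8]
15 [0.0, -0.0, -0.0433] [-3.4, -34.0, -3.8]
16 [0.0, -0.0, -0.0433] [-1.9, -34.1, -3.8]
17 [0.0, -0.0, -0.0433] [-0.4, -34.1, -3.8]
18 [0.0, -0.0, -0.0433] [1.1, -34.1, -3.8]
19 [0.0, -0.0, -0.0433] [2.5, -34.1, -3.8]
```

Call:
{"api": "step_arm", "payload": {
  "targets": [
    [[0, 0, -0.0433], [-23, -25, -4], 85],
    [[0, 0, -0.0433], [-22, -26, -4], 85],
    [[0, 0, -0.0433], [-21, -27, -4], 85],
    [[0, 0, -0.0433], [-20, -28, -4], 85],
    [[0, 0, -0.0433], [-18.5, -28.5, -4], 85]
  ]
}}

```text
time: 2.57
tool_pos: [0.3347, 0.4501, 0.324]
tcp_rot: [0.33, 3.124, -0.0]
wrist_force: [0.2, 0.8, 0.3]
width: 0.997
grip_force: 0.0
```

Call:
{"api": "step_arm", "payload": {
  "targets": [
    [[0, 0, -0.0433], [-17.5, -29.5, -4], 85],
    [[0, 0, -0.0433], [-16, -30, -4], 85],
    [[0, 0, -0.0433], [-14.5, -31, -4], 85],
    [[0, 0, -0.0433], [-13.5, -31.5, -4], 85],
    [[0, 0, -0.0433], [-12, -32, -4], 85]
  ]
}}

```text
time: 2.98
tool_pos: [0.3882, 0.2876, 0.3443]
tcp_rot: [-0.009, 3.141, 0.001]
wrist_force: [1.9, 0.9, -1.2]
width: 1.001
grip_force: 0.0
```

Call:
{"api": "step_arm", "payload": {
  "targets": [
    [[0, 0, -0.0433], [-10.5, -32.5, -4], 85],
    [[0, 0, -0.0433], [-9, -33, -4], 85],
    [[0, 0, -0.0433], [-7.5, -33.5, -4], 85],
    [[0, 0, -0.0433], [-6.5, -33.5, -4], 85],
    [[0, 0, -0.0433], [-5, -34, -4], 85]
  ]
}}

```text
time: 3.4
tool_pos: [0.4415, 0.1249, 0.3645]
tcp_rot: [-0.348, 3.121, 0.0]
wrist_force: [0.3, -0.4, -0.1]
width: 0.991
grip_force: 0.0
```

Call:
{"api": "step_arm", "payload": {
  "targets": [
    [[0, 0, -0.0433], [-3.5, -34, -4], 85],
    [[0, 0, -0.0433], [-2, -34, -4], 85],
    [[0, 0, -0.0433], [-0.5, -34, -4], 85],
    [[0, 0, -0.0433], [1, -34, -4], 85],
    [[0, 0, -0.0433], [2.5, -34, -4], 85]
  ]
}}

```text
time: 3.82
tool_pos: [0.4953, -0.0369, 0.3844]
tcp_rot: [-0.682, 3.066, -0.0]
wrist_force: [0.3, 0.9, -0.4]
width: 0.995
grip_force: 0.0
```

Run:
```python
from h import *
p,R,s=now();print(s["time"],p,np.round(s["q"],3))
c=calibration("wrist");im=read_camera("wrist");np.savez("pics/b.npz",im=im,**{k:np.array(v) for k,v in c.items()})
cv2.imwrite("pics/b.png",cv2.resize(im[:,:,::-1],(800,600),interpolation=cv2.INTER_CUBIC))
for q in ("carrier","handle","keyholes","pin_hole","board","bed","bar_range_mid","stand"):
    r=tip_of("wrist",q)[:1]
    z=dict(carrier=0,handle=.044,keyholes=0,pin_hole=0,board=.003,bed=.055,bar_range_mid=.0586,stand=0)[q]
    if r: print(q,np.round(r[0]["at"]).tolist(),round(r[0]["score"],2),onz(c,r[0]["at"],z).round(4))
```

```text
3.8167 [ 0.49531125 -0.03689136  0.38441426] [-0.125 -0.12   1.867  0.     1.394 -2.133]
carrier [144.0, 244.0] 0.63 [ 0.4831 -0.0871  0.    ]
handle [148.0, 245.0] 0.7 [ 0.4816 -0.0823  0.044 ]
keyholes [135.0, 244.0] 0.86 [ 0.4726 -0.0918  0.    ]
pin_hole [146.0, 250.0] 0.9 [ 0.4824 -0.0789  0.    ]
board [175.0, 262.0] 0.64 [ 0.5111 -0.0475  0.003 ]
bed [299.0, 289.0] 0.68 [0.6468 0.0571 0.055 ]
bar_range_mid [301.0, 291.0] 0.78 [0.6461 0.0607 0.0586]
stand [283.0, 288.0] 0.62 [0.6517 0.0607 0.    ]
```

View pics/b.png

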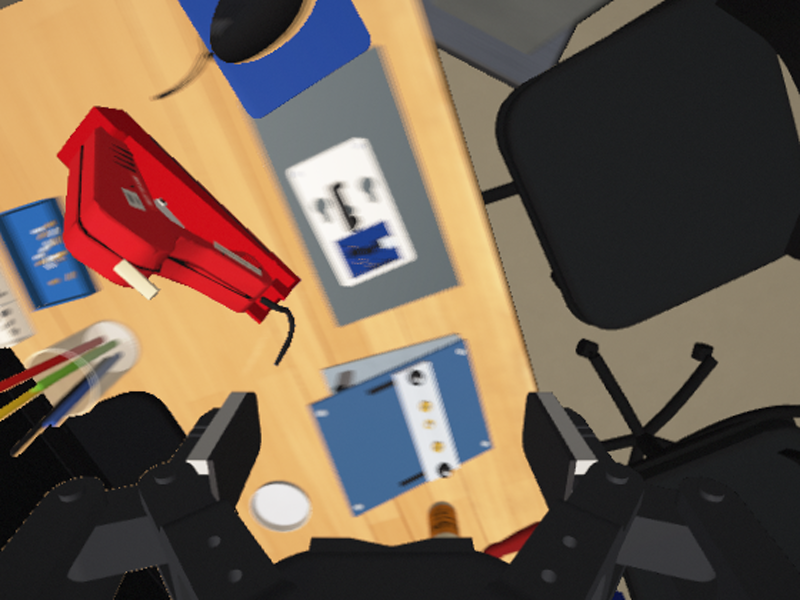

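```bash
cat > fit.py <<'E'
from h import *
from scipy.optimize import least_squares
def load(f): d=np.load(f);return {k:d[k] for k in ("camera_matrix","dist_coeffs","R","t")},d["im"]
def fitpose(c,pts,rcs,Rf,z,x0,free_z=False):
    def f(v):
        zz=v[3] if free_z else z
        return np.concatenate([proj(c,Rf(v[2])@np.array(P)+[v[0],v[1],zz])-rc for P,rc in zip(pts,rcs)])
    r=least_squares(f,list(x0)+([z] if free_z else []));return r.x,np.sqrt(np.mean(r.fun**2))
def Rz(a): return Ro.from_euler('Z',a).as_matrix()
E
python3 - <<'E'
from fit import *
c,im=load("pics/b.npz")
px=lambda L:[np.array([y,x])*.7 for x,y in L]
bp=[(.0825,-.067,0),(-.0825,-.067,0),(-.0825,.067,0),(.0825,.067,0)]
br=px([(313,403),(462,336),(493,445),(355,517)])
for fz in (0,1):
    v,e=fitpose(c,bp,br,bedR,.055,(.65,.06,-.8),fz);print("bed",v.round(4),np.degrees(v[2]),e)
v,e=fitpose(c,bp,br,bedR,.055,(.65,.06,-.8))
R=bedR(v[2]);o=np.array([v[0],v[1],.055])
for n,rc,z in zip(("s1","s2","pin"),px([(426,406),(437,446),(430,424)]),(.0145,.0145,.01)):
    a,d=ray(c,rc);a=R.T@(a-o);d=R.T@d;print(n,(a+d*(z-a[2])/d[2]).round(4))
cp=[(-.05,y,.003) for y in (-.038,.038)]+[(.075,.038,.003),(.075,-.038,.003)]
for fz in (0,1):
  v,e=fitpose(c,cp,px([(363,138),(286,172),(347,285),(417,258)]),Rz,0,(.478,-.088,.9),fz);print("carrier",v.round(4),np.degrees(v[2]),e)
  v,e=fitpose(c,cp,px([(286,172),(363,138),(417,258),(347,285)]),Rz,0,(.478,-.088,.9),fz);print("carrier",v.round(4),np.degrees(v[2]),e)
E
```

```text
bed [ 0.6479  0.0551 -0.8427] -48.2841275057337 1.613344913652516
bed [ 0.6531  0.0576 -0.8402  0.0455] -48.14069643210637 1.1275957533660852
s1 [-0.0183 -0.0226  0.0145]
s2 [-0.0168  0.0237  0.0145]
pin [-0.0179  0.0003  0.01  ]
carrier [ 0.4842 -0.0891  0.926 ] 53.05712451113405 39.13105354180256
carrier [ 0.4814 -0.0887  0.8634] 49.4717937429473 1.2001860930349884
carrier [ 0.5579 -0.1026  0.9276 -0.5252] 53.14960175901469 33.37342624345986
carrier [ 0.4818 -0.0888  0.8635 -0.0033] 49.474015281682156 1.1682379785705923
```

Run:
```python
from h import *
plan(down(np.radians(223)),[0.481,-0.088,0.20],5)
```

```text
t 4.27 rot [ 0.0004 -0.     -0.3126] shift(start axes) [ 35.4 -43.2 183.7] min rows 4.8
0 [0.0001, -0.0, -0.0625] [7.1, -8.6, 36.7]
1 [0.0001, -0.0, -0.0625] [7.6, -8.2, 36.7]
2 [0.0001, -0.0, -0.0625] [8.1, -7.7, 36.7]
3 [0.0001, -0.0, -0.0625] [8.6, -7.2, 36.7]
4 [0.0001, -0.0, -0.0625] [9.0, -6.6, 36.7]
```

Call:
{"api": "step_arm", "payload": {
  "targets": [
    [[0, 0, -0.0625], [7, -8.5, 36], 85],
    [[0, 0, -0.0625], [7.5, -8, 36], 85],
    [[0, 0, -0.0625], [8, -7.5, 36], 85],
    [[0, 0, -0.0625], [8.5, -7, 36], 85],
    [[0, 0, -0.0625], [9, -6.5, 36], 85]
  ]
}}

```text
time: 4.68
tool_pos: [0.4809, -0.0877, 0.2027]
tcp_rot: [-1.151, 2.922, -0.001]
wrist_force: [-0.0, 0.5, -0.4]
width: 0.989
grip_force: 0.0
```

Run:
```python
from h import *
p,R,s=now();print(s["time"],p,np.round(s["q"],3))
c=calibration("wrist");im=read_camera("wrist");np.savez("pics/c.npz",im=im,**{k:np.array(v) for k,v in c.items()})
cv2.imwrite("pics/c.png",cv2.resize(im[:,:,::-1],(800,600),interpolation=cv2.INTER_CUBIC))
for q in ("carrier","handle","keyholes","pin_hole","board"):
    r=tip_of("wrist",q)[:1]
    z=dict(carrier=0,handle=.044,keyholes=0,pin_hole=0,board=.003)[q]
    if r: print(q,np.round(r[0]["at"]).tolist(),round(r[0]["score"],2),onz(c,r[0]["at"],z).round(4))
```

```text
4.6833 [ 0.48093465 -0.08767156  0.2026695 ] [-2.310e-01 -1.000e-03  2.099e+00  0.000e+00  1.043e+00 -2.553e+00]
carrier [203.0, 275.0] 0.84 [ 0.4789 -0.0876  0.    ]
handle [228.0, 278.0] 0.72 [ 0.4823 -0.0821  0.044 ]
keyholes [196.0, 278.0] 0.62 [ 0.4722 -0.09    0.    ]
pin_hole [213.0, 277.0] 0.83 [ 0.4848 -0.0797  0.    ]
board [256.0, 281.0] 0.95 [ 0.5115 -0.0503  0.003 ]
```

View pics/c.png

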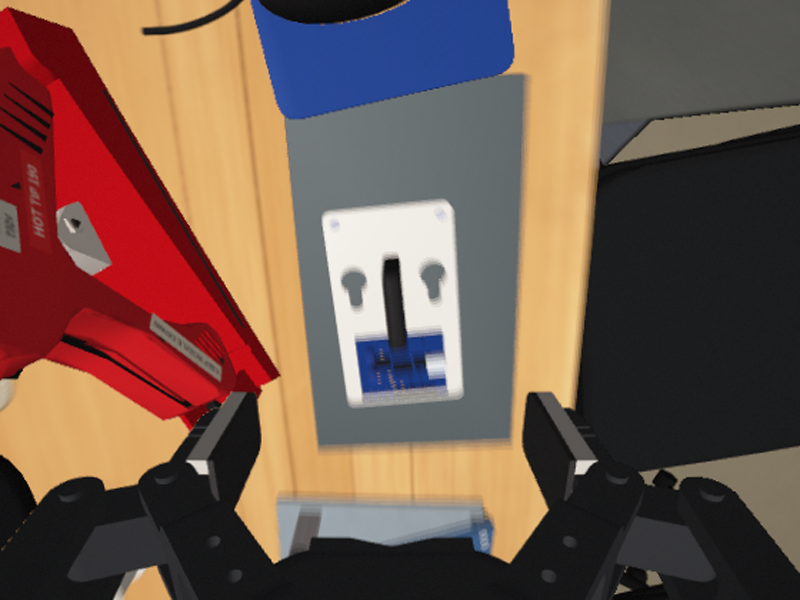

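Run:
```python
from fit import *
c,im=load("pics/c.npz")
px=lambda L:[np.array([y,x])*.7 for x,y in L]
cp=[(-.05,y,.003) for y in (-.038,.038)]+[(.075,.038,.003),(.075,-.038,.003)]
for fz in (0,1):
  v,e=fitpose(c,cp,px([(322,212),(452,200),(464,399),(349,407)]),Rz,0,(.478,-.088,.9),fz);print("carrier",v.round(4),np.degrees(v[2]),e)
h=[onz(c,r,.05) for r in px([(391,260),(399,347)])];print(h,np.mean(h,0))
p,R,s=now();print(np.degrees(np.arctan2(R[1,0],R[0,0]))%360)
yaw=np.radians(219.5)
plan(down(yaw),[.481,-.087,.099],3)
```

```text
carrier [ 0.4781 -0.0865  0.8452] 48.425786238694265 1.1043484402049015
carrier [ 0.4776 -0.087   0.8452  0.0023] 48.42426541447913 0.9900847695559964
[array([ 0.45793732, -0.1086173 ,  0.05      ]), array([ 0.48863671, -0.07437353,  0.05      ])] [ 0.47328702 -0.09149541  0.05      ]
222.99975472910705
t 4.98 rot [-0.0033  0.0027  0.0611] shift(start axes) [  1.2   2.6 107.6] min rows 2.7
0 [-0.0011, 0.0009, 0.0204] [0.4, 0.9, 35.9]
1 [-0.0011, 0.0009, 0.0204] [0.4, 0.8, 35.9]
2 [-0.0011, 0.0009, 0.0204] [0.4, 0.8, 35.9]
```

Call:
{"api": "step_arm", "payload": {
  "targets": [
    [[0, 0, 0.03], [0.5, 0.8, 35], 45],
    [[0, 0, 0.03], [0, 0, 35], 45],
    [[0, 0, 0], [0, 0, 20], 45],
    [[0, 0, 0], [0, 0, 14], 45],
    [[0, 0, 0], [0, 0, 0], 45]
  ],
  "grip_force": 30
}}

```text
time: 5.4
tool_pos: [0.4803, -0.0874, 0.0994]
tcp_rot: [1.063, -2.955, -0.001]
wrist_force: [-1.1, -0.0, -0.5]
width: 0.523
grip_force: 0.0
```

Run:
```python
from h import *
p,R,s=now();print(p,s["width"],s["q"][5]);print(R.T@(np.array([.479,-.0855,.098])-p)*1000)
```

```text
[ 0.480328   -0.08742423  0.09937797] 0.5225264693580278 -2.492352111768839
[-0.20219544  2.32778024  1.38044066]
```

Call:
{"api": "step_arm", "payload": {
  "targets": [
    [[0, 0, 0], [0, 1.5, 1], 30],
    [[0, 0, 0], [0, 0, 0], 20],
    [[0, 0, 0], [0, 0, 0], 10],
    [[0, 0, 0], [0, 0, 0], 5],
    [[0, 0, 0], [0, 0, 0], 5]
  ]
}}

```text
time: 5.82
tool_pos: [0.4813, -0.0872, 0.1013]
tcp_rot: [-1.059, 2.953, -0.003]
wrist_force: [-0.9, 2.1, 7.5]
width: 0.107
grip_force: 31.3
```

Call:
{"api": "step_arm", "payload": {
  "targets": [
    [[0, 0, 0], [0, 0, 0], 0],
    [[0, 0, 0], [0, 0, 0], 0],
    [[0, 0, 0], [0, 0, 0], 0]
  ],
  "grip_force": 80
}}

```text
time: 6.07
tool_pos: [0.4815, -0.0873, 0.1015]
tcp_rot: [-1.059, 2.953, -0.004]
wrist_force: [-1.0, 1.3, 7.7]
width: 0.099
grip_force: 78.8
```

Call:
{"api": "step_arm", "payload": {
  "targets": [
    [[0, 0, 0], [0, 0, -15], 0],
    [[0, 0, 0], [0, 0, -35], 0],
    [[0, 0, 0], [0, 0, -40], 0],
    [[0, 0, 0], [0, 0, -40], 0],
    [[0, 0, 0], [0, 0, -20], 0]
  ]
}}

```text
time: 6.48
tool_pos: [0.4813, -0.0875, 0.2548]
tcp_rot: [-1.058, 2.951, -0.007]
wrist_force: [1.8, -0.4, -0.7]
width: 0.102
grip_force: 78.7
```

```bash
cat >> h.py <<'E'
TC=np.diag([-1.,1,-1]) # carrier axes in tool
BO=np.array([.648,.0555,.055]);BY=np.radians(-48.2)
def carrier_goal(b,hx=0.0,hy=0.0,hz=.098,tilt=1):
    "tool pose putting carrier origin at bed coords b"
    B=bedR(BY);Rt=B@TC.T
    return Rt, BO+B@np.array(b)-Rt@np.array([hx,hy,hz])
E
python3 - <<'E'
from h import *
p,R,s=now();print(p,s["wrist_force"],s["width"])
c=calibration("wrist");im=read_camera("wrist");np.savez("pics/d.npz",im=im,**{k:np.array(v) for k,v in c.items()})
cv2.imwrite("pics/d.png",im[:,:,::-1])
Rg,pg=carrier_goal([-.0095,0,.075]);print(pg)
plan(Rg,pg,15)
E
```

```text
[ 0.48133284 -0.08750963  0.25475736] [ 1.75600055 -0.35220904 -0.69535074] 0.10186679765551654
[0.60261143 0.10626435 0.21431763]
t 6.53 rot [ 0.2643 -0.2632  1.5128] shift(start axes) [-215.3   74.4   44.5] min rows 12.8
0 [0.0176, -0.0175, 0.1009] [-14.4, 5.0, 3.0]
1 [0.0176, -0.0175, 0.1009] [-13.7, 6.4, 3.1]
2 [0.0176, -0.0175, 0.1009] [-13.0, 7.8, 3.2]
3 [0.0176, -0.0175, 0.1009] [-12.0, 9.2, 3.3]
4 [0.0176, -0.0175, 0.1009] [-11.0, 10.4, 3.3]
5 [0.0176, -0.0175, 0.1009] [-9.8, 11.5, 3.3]
6 [0.0176, -0.0175, 0.1009] [-8.6, 12.5, 3.3]
7 [0.0176, -0.0175, 0.1009] [-7.2, 13.3, 3.2]
8 [0.0176, -0.0175, 0.1009] [-5.8, 14.0, 3.0]
9 [0.0176, -0.0175, 0.1009] [-4.3, 14.6, 2.9]
10 [0.0176, -0.0175, 0.1009] [-2.7, 15.0, 2.7]
11 [0.0176, -0.0175, 0.1009] [-1.2, 15.2, 2.5]
12 [0.0176, -0.0175, 0.1009] [0.4, 15.3, 2.2]
13 [0.0176, -0.0175, 0.1009] [2.0, 15.2, 1.9]
14 [0.0176, -0.0175, 0.1009] [3.6, 15.0, 1.6]
```

View pics/d.png

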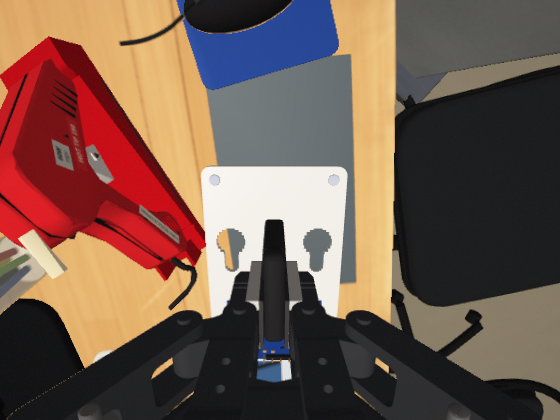

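Run:
```python
from fit import *
c,im=load("pics/d.npz");p,R,s=now()
g=cv2.cvtColor(im,cv2.COLOR_RGB2GRAY)
# white-plate profile checks
print("col 260 rows",g[160:175,260]);print("row 241 left",g[241,196:252:2]);print("row 241 right",g[241,296:352:2]);print("col231",g[220:276:2,231]);print("col317",g[220:276:2,317])
pts=[(-.05,-.038,.003),(-.05,.038,.003),(-.008,-.024,.003),(-.008,.024,.003)]
rcs=[(167,202),(167,347.5),(241.5,231),(241.5,317)]
def f(v,z=None):
    hz=v[3] if z is None else z
    Rc=Ro.from_rotvec([v[4] if len(v)>4 else 0,v[5] if len(v)>5 else 0,v[2]]).as_matrix()@TC
    return np.concatenate([proj(c,p+R@(Rc@np.array(P)+[v[0],v[1],hz]))-r for P,r in zip(pts,rcs)])
r=least_squares(f,[0,0,0,.098]);print(r.x.round(4),r.fun.round(1))
r=least_squares(lambda v:f(v,.098),[0,0,0]);print(r.x.round(4),r.fun.round(1))
r=least_squares(f,[0,0,0,.098,0,0]);print(r.x.round(4),r.fun.round(1))
```

```text
col 260 rows [119 118 118 118 118 112 181 242 242 242 242 242 242 242 242]
row 241 left [ 71  72  71  72  58 237 242 242 242 242 190 183 188 188 186 185 175 112
 111 111 110 109 110 110 109 238 240 241]
row 241 right [240 240 240 239 108 109 108 108 108 108 109 108 109 108 107 109 108 109
 238 239 239 239 239 213 106 106 104 105]
col231 [242 242 242 242 184 112 111 111 111 111 110 110 110 110 111 114 120 127
 137 156 170 179 186 187 181 105 240 240]
col317 [239 240 240 240 181 110 108 110 109 109 109 108 107 108 108 108 108 108
 107 106 106 106 105 107 105 105 239 239]
[0.0026 0.0027 0.0039 0.1057] [-0.2 -0.3  0.2 -0.1 -0.1  0.4  0.1  0.1]
[0.0047 0.0026 0.0039] [-1.7 -3.9 -1.2  3.4  2.  -1.5  2.1  2. ]
[ 0.0026  0.0026  0.0071  0.1056  0.0159 -0.0028] [-0.3 -0.2  0.2 -0.1  0.1  0.4 -0.   0.1]
```

Call:
{"api": "step_arm", "payload": {
  "targets": [
    [[0.0176, -0.0175, 0.1009], [-14.5, 5, 2], 0],
    [[0.0176, -0.0175, 0.1009], [-13.5, 6.5, 2], 0],
    [[0.0176, -0.0175, 0.1009], [-13, 8, 2], 0],
    [[0.0176, -0.0175, 0.1009], [-12, 9, 2], 0],
    [[0.0176, -0.0175, 0.1009], [-11, 10.5, 3], 0]
  ]
}}

```text
time: 6.95
tool_pos: [0.5185, -0.0216, 0.2388]
tcp_rot: [-0.269, 3.017, -0.08]
wrist_force: [-0.3, 0.0, -2.5]
width: 0.099
grip_force: 78.6
```

Call:
{"api": "step_arm", "payload": {
  "targets": [
    [[0.0176, -0.0175, 0.1009], [-10, 11.5, 3], 0],
    [[0.0176, -0.0175, 0.1009], [-8.5, 12.5, 3], 0],
    [[0.0176, -0.0175, 0.1009], [-7, 13.5, 3], 0],
    [[0.0176, -0.0175, 0.1009], [-6, 14, 3], 0],
    [[0.0176, -0.0175, 0.1009], [-4.5, 14.5, 3], 0]
  ]
}}

```text
time: 7.37
tool_pos: [0.5582, 0.0434, 0.2243]
tcp_rot: [0.481, 2.883, -0.15]
wrist_force: [-0.3, -0.7, -3.1]
width: 0.101
grip_force: 78.6
```

Call:
{"api": "step_arm", "payload": {
  "targets": [
    [[0.0176, -0.0175, 0.1009], [-2.5, 15, 2.5], 0],
    [[0.0176, -0.0175, 0.1009], [-1, 15, 2.5], 0],
    [[0.0176, -0.0175, 0.1009], [0.5, 15.5, 2], 0],
    [[0.0176, -0.0175, 0.1009], [2, 15, 2], 0],
    [[0.0176, -0.0175, 0.1009], [3.5, 15, 1.5], 0]
  ]
}}

```text
time: 7.78
tool_pos: [0.5973, 0.1081, 0.2094]
tcp_rot: [1.161, 2.58, -0.208]
wrist_force: [0.3, 0.7, -2.0]
width: 0.103
grip_force: 78.6
```

Run:
```python
from h import *
p,R,s=now();print(s["time"],p,s["wrist_force"],s["width"],np.round(s["q"],2))
c=calibration("wrist");im=read_camera("wrist");np.savez("pics/e.npz",im=im,**{k:np.array(v) for k,v in c.items()})
cv2.imwrite("pics/e.png",cv2.resize(im[:,:,::-1],(800,600),interpolation=cv2.INTER_CUBIC))
Rg,pg=carrier_goal([-.0095,0,.075],.003,0,.101)
plan(Rg,pg)
```

```text
7.7833 [0.59726303 0.10814405 0.20944992] [ 0.33988882  0.71058339 -2.01708063] 0.10261592837628483 [ 0.27  0.16  1.95 -0.39  0.93 -0.23]
t 7.83 rot [-0.0066 -0.0115 -0.0078] shift(start axes) [-10.3   0.   -6.2] min rows 0.3
0 [-0.0066, -0.0115, -0.0078] [-10.3, 0.0, -6.2]
```

View pics/e.png

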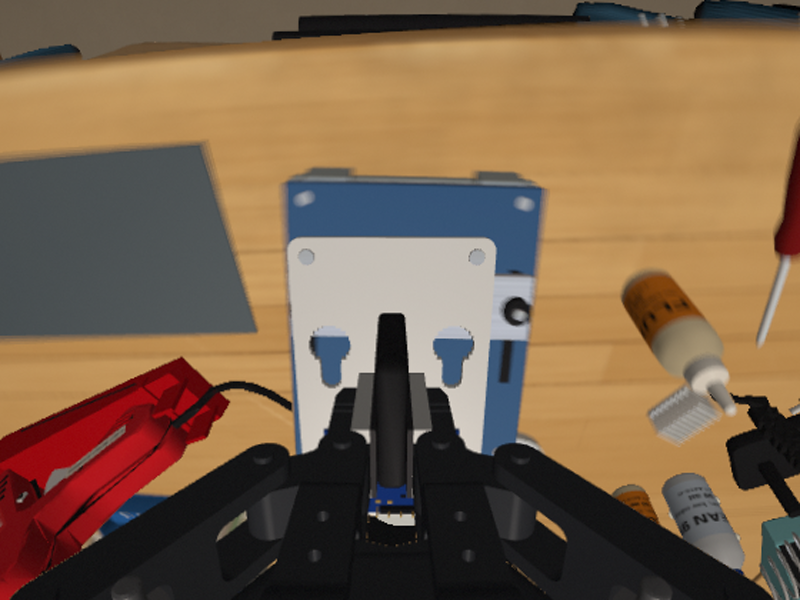

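```bash
cat > bedfit.py <<'E'
from fit import *
c,im=load("pics/e.npz");p,R,s=now()
px=lambda L:[np.array([y,x])*.7 for x,y in L]
obs=px([(287,183),(544,188),(535,277),(531,340),(516,311),(523,440)])
def f(v,fz):
    B=bedR(v[2]);o=np.array([v[0],v[1],v[4] if fz else .055]);P=lambda *b:proj(c,o+B@np.array(b)/1000)
    b=v[3]*1000
    r=[P(-82.5,-67,0)-obs[0],P(-82.5,67,0)-obs[1],P(b-18,64,6)-obs[2],P(b+18,64,6)-obs[3],P(b,55,17)-obs[4]]
    e1,e2=P(0,67,0),P(60,67,0);t=(obs[5][0]-e1[0])/(e2[0]-e1[0]);r.append([(e1+t*(e2-e1)-obs[5])[1],0])
    return np.concatenate(r)
for fz in (0,1):
    r=least_squares(f,[.648,.055,-.84,-.0175,.055],args=(fz,));v=r.x
    print(fz,v.round(4),np.degrees(v[2]).round(2),r.fun.round(1))
# carrier in same picture
pts=[(-.05,-.038,.003),(-.05,.038,.003),(-.008,-.024,.003),(-.008,.024,.003)]
rc=px([(287,239),(497,239)])
def g(v):
    Rc=Ro.from_rotvec([0,v[4],v[2]]).as_matrix()@TC
    return np.concatenate([proj(c,p+R@(Rc@np.array(P)+[v[0],v[1],v[3]]))-q for P,q in zip(pts,rc)])
h=least_squares(lambda u:g([u[0],u[1],u[2],.1057,0]),[0,0,0]).x;print("carrier in tool",h.round(4))
E
python3 bedfit.py
```

```text
0 [ 0.652   0.0598 -0.8552 -0.0208  0.055 ] -49.0 [ 1.3 -3.9 -0.1  2.2 -1.6  0.9 -0.4 -1.1  2.3  3.8 -2.2  0. ]
1 [ 0.6551  0.059  -0.8452 -0.018   0.048 ] -48.42 [ 1.6 -0.1 -1.5  0.6 -1.  -0.3 -1.2 -1.7  2.1  3.1 -2.   0. ]
carrier in tool [-0.0005 -0.0035 -0.0048]
```

```bash
sed -i 's/^BO=.*/BO=np.array([.653,.0595,.054]);BY=np.radians(-48.4)/' h.py
python3 - <<'E'
from h import *
p,R,s=now();print(p)
Rg,pg=carrier_goal([-.0095,0,.055],.001,0,.100)
plan(Rg,pg,1)
E
```

```text
[0.598674   0.11068122 0.20893008]
t 7.83 rot [-0.0054 -0.0115 -0.0045] shift(start axes) [-8.5  6.8 15.9] min rows 0.5
0 [-0.0054, -0.0115, -0.0045] [-8.5, 6.8, 15.9]
```

Call:
{"api": "step_arm", "payload": {
  "targets": [
    [[-0.005, -0.0115, -0.0045], [-8.5, 5, 14], 0],
    [[0, 0, 0], [0, 0, 0], 0],
    [[0, 0, 0], [0, 0, 0], 0],
    [[0, 0, 0], [0, 0, 0], 0]
  ]
}}

```text
time: 8.17
tool_pos: [0.6091, 0.101, 0.1994]
tcp_rot: [1.143, 2.576, -0.208]
wrist_force: [1.0, -0.3, -2.0]
width: 0.099
grip_force: 78.7
```

Run:
```python
from h import *
p,R,s=now();print(s["time"],p,s["wrist_force"],s["width"])
c=calibration("wrist");im=read_camera("wrist");np.savez("pics/f.npz",im=im,p=p,Rt=R,**{k:np.array(v) for k,v in c.items()})
cv2.imwrite("pics/f.png",cv2.resize(im[80:380,140:540,::-1],(800,600),interpolation=cv2.INTER_CUBIC))
Rg,pg=carrier_goal([-.0095,0,.055],.001,0,.100)
plan(Rg,pg,1)
```

```text
8.1667 [0.60908106 0.10103604 0.19939467] [ 1.00167479 -0.26418348 -1.97170214] 0.09888199863207156
t 8.22 rot [-0.0018 -0.0008  0.0095] shift(start axes) [1.8 5.1 2.6] min rows 0.2
0 [-0.0018, -0.0008, 0.0095] [1.8, 5.1, 2.6]
```

View pics/f.png

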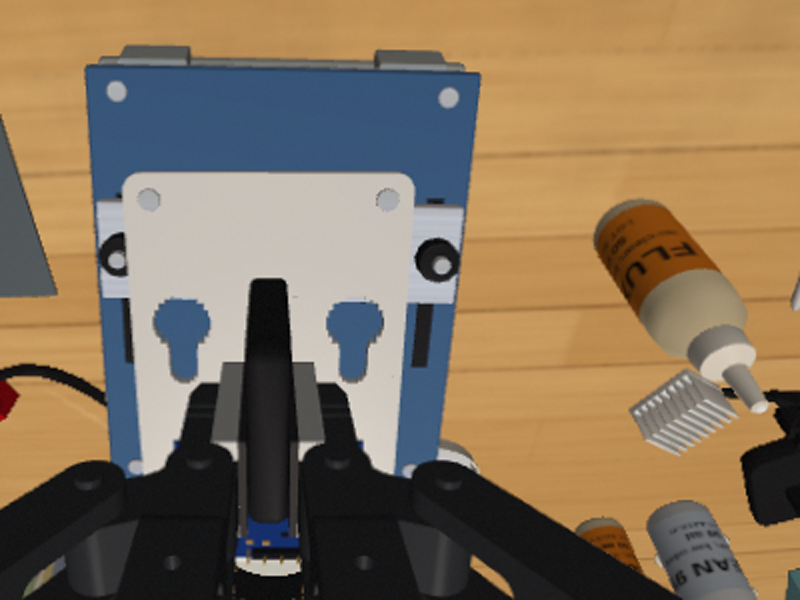

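```bash
cat > fit2.py <<'E'
from fit import *
f="pics/f.npz";c,im=load(f);d=np.load(f);p,R=d["p"],d["Rt"]
px=lambda L:[np.array([y*.5+80,x*.5+140]) for x,y in L]
obs=px([(86,66),(480,74),(97,203),(103,298),(465,207),(457,303)])
co=px([(122,173),(414,175),(182,324),(355,324)])
pts=[(-.05,-.038,.003),(-.05,.038,.003),(-.008,-.024,.003),(-.008,.024,.003)]
def fb(v,fz):
    B=bedR(v[2]);o=np.array([v[0],v[1],v[4] if fz else .055]);P=lambda *b:proj(c,o+B@np.array(b)/1000)
    b=v[3]*1000
    r=[P(-82.5,-67,0),P(-82.5,67,0),P(b-18,-64,6),P(b+18,-64,6),P(b-18,64,6),P(b+18,64,6)]
    return np.concatenate([a-q for a,q in zip(r,obs)])
def g(v,hz):
    Rc=Ro.from_rotvec([0,0,v[2]]).as_matrix()@TC
    return np.concatenate([proj(c,p+R@(Rc@np.array(P)+[v[0],v[1],hz or v[3]]))-q for P,q in zip(pts,co)])
for hz in (0,.1):
    r=least_squares(g,[0,0,0,.1],args=(hz,));h=r.x;print("carrier in tool",h.round(4),r.fun.round(1))
    Rc=R@Ro.from_rotvec([0,0,h[2]]).as_matrix()@TC;oc=p+R@np.array([h[0],h[1],hz or h[3]])
    for fz in (1,0):
        r=least_squares(fb,[.648,.055,-.84,-.0175,.055],args=(fz,));v=r.x
        B=bedR(v[2]);o=np.array([v[0],v[1],v[4] if fz else .055])
        print(fz,v.round(4),np.degrees(v[2]).round(2),r.fun.round(1))
        print("  carrier in bed",(B.T@(oc-o)*1000).round(1),"rot",np.degrees(Ro.from_matrix(B.T@Rc).as_rotvec()).round(2))
E
python3 fit2.py
```

```text
carrier in tool [ 0.0014 -0.0007  0.0031  0.1014] [ 0.4 -0.  -0.2  0.5 -0.2 -0.  -0.  -0.5]
1 [ 0.6511  0.0585 -0.8496 -0.0195  0.0528] -48.68 [ 0.6 -0.5 -0.4  1.  -0.6  0.2  0.3  0.5 -0.  -0.   0.1 -1.3]
  carrier in bed [-7.5 -4.3 56.7] rot [-0.05  0.08  0.64]
0 [ 0.6507  0.0589 -0.8497 -0.0203  0.055 ] -48.69 [ 0.9 -1.5 -0.   2.  -0.8 -0.7  0.6 -0.4 -0.1  0.9  0.5 -0.4]
  carrier in bed [-7.7 -4.3 54.5] rot [-0.04  0.08  0.65]
carrier in tool [ 0.0018 -0.0007  0.0031  0.1   ] [ 0.2 -0.6 -0.4  1.1  0.1 -0.4  0.3 -0.1]
1 [ 0.6511  0.0585 -0.8496 -0.0195  0.0528] -48.68 [ 0.6 -0.5 -0.4  1.  -0.6  0.2  0.3  0.5 -0.  -0.   0.1 -1.3]
  carrier in bed [-7.9 -4.3 58.2] rot [-0.05  0.08  0.64]
0 [ 0.6507  0.0589 -0.8497 -0.0203  0.055 ] -48.69 [ 0.9 -1.5 -0.   2.  -0.8 -0.7  0.6 -0.4 -0.1  0.9  0.5 -0.4]
  carrier in bed [-8.1 -4.3 55.9] rot [-0.04  0.08  0.65]
```

Call:
{"api": "step_arm", "payload": {
  "targets": [
    [[0, 0, 0.011], [4, 4.3, 10], 0],
    [[0, 0, 0], [0, 0, 15], 0],
    [[0, 0, 0], [0, 0, 7], 0],
    [[0, 0, 0], [0, 0, 0], 0],
    [[0, 0, 0], [0, 0, 0], 0]
  ]
}}

```text
time: 8.63
tool_pos: [0.6171, 0.0986, 0.1674]
tcp_rot: [1.157, 2.57, -0.207]
wrist_force: [0.8, 0.3, -3.1]
width: 0.099
grip_force: 78.7
```

Run:
```python
from h import *
p,R,s=now();print(s["time"],p,s["wrist_force"],s["width"])
c=calibration("wrist");im=read_camera("wrist");np.savez("pics/g.npz",im=im,p=p,Rt=R,**{k:np.array(v) for k,v in c.items()})
cv2.imwrite("pics/g.png",cv2.resize(im[80:380,80:480,::-1],(800,600),interpolation=cv2.INTER_CUBIC))
import h; h.BO=np.array([.651,.0587,.0535]);h.BY=np.radians(-48.68)
B=bedR(h.BY);print("carrier in bed",(B.T@(p+R@np.array([.0016,-.0007,.1007])-h.BO)*1000).round(1),np.degrees(Ro.from_matrix(B.T@R@TC).as_rotvec()).round(2))
```

```text
8.6333 [0.61705647 0.09860737 0.16738289] [ 0.83095464  0.32654622 -3.08116407] 0.09914670227816269
carrier in bed [-12.    0.   24.2] [-0.07  0.07  0.2 ]
```

View pics/g.png

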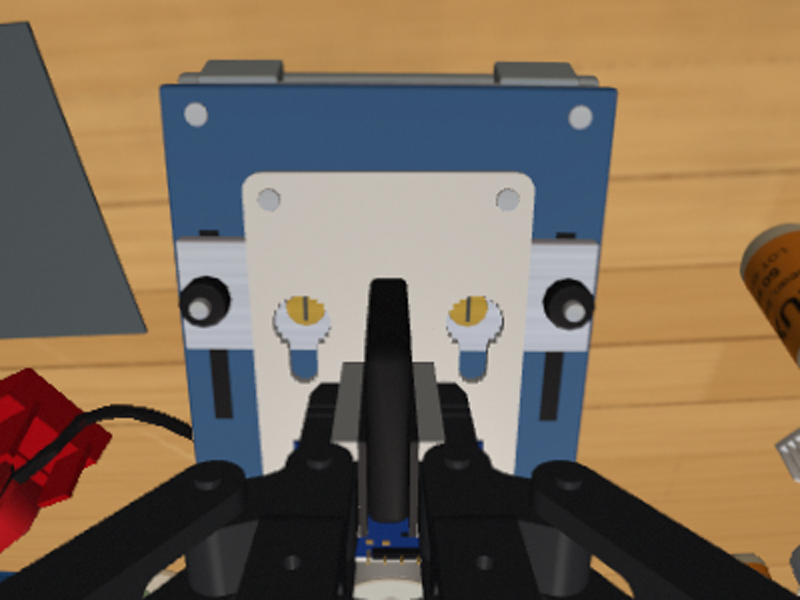

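Run:
```python
import h; from fit import *
h.BO=np.array([.651,.0587,.0535]);h.BY=np.radians(-48.68)
c,im=load("pics/g.npz");d=np.load("pics/g.npz");p,R=d["p"],d["Rt"];oc=p+R@np.array([.0016,-.0007,.1007]);Rc=R@Ro.from_rotvec([0,0,.0031]).as_matrix()@TC
B=bedR(h.BY)
def at(x,y,z): # carrier-frame plane
    a,dd=ray(c,(y*.5+80,x*.5+80));a=Rc.T@(a-oc);dd=Rc.T@dd;return ((a+dd*(z-a[2])/dd[2])*1000).round(1)
zs=(.0145-(B.T@(oc-h.BO))[2])
print("keyhole",at(301.5,323,.003),at(475,323,.003))
for z in (zs,zs-.002): print("studs in carrier",z,at(305.5,307.5,z),at(468,307.5,z), "bottom edge",at(305,326,z),at(468,327,z))
print("bar edges y+64",at(597,243,zs-.0085),at(590,351,zs-.0085),"y-64",at(177,240,zs-.0085),at(187,350,zs-.0085))
```

```text
keyhole [ -8.2 -24.    3. ] [-8.3 24.1  3. ]
studs in carrier -0.009734171802680254 [ -7.8 -24.5  -9.7] [-7.9 23.7 -9.7] bottom edge [ -1.8 -24.8  -9.7] [-1.6 24.  -9.7]
studs in carrier -0.011734171802680254 [ -7.  -24.7 -11.7] [ -7.1  24.  -11.7] bottom edge [ -0.9 -25.1 -11.7] [ -0.7  24.2 -11.7]
bar edges y+64 [-25.4  63.  -18.2] [ 10.4  64.6 -18.2] y-64 [-26.1 -63.7 -18.2] [ 10.4 -64.1 -18.2]
```

Call:
{"api": "step_arm", "payload": {
  "targets": [
    [[0, 0, 0], [0, 0, 6], 0],
    [[0, 0, 0], [0, 0, 4], 0],
    [[0, 0, 0], [0, 0, 3], 0],
    [[0, 0, 0], [0, 0, 0], 0]
  ]
}}

```text
time: 9.02
tool_pos: [0.6202, 0.0953, 0.1553]
tcp_rot: [1.157, 2.569, -0.206]
wrist_force: [0.3, -0.3, -1.9]
width: 0.093
grip_force: 78.7
```

```bash
cat > st.py <<'E'
import h; from h import *
h.BO=np.array([.651,.0587,.0535]);h.BY=np.radians(-48.68);B=bedR(h.BY)
p,R,s=now();print(round(s["time"],2),"carrier in bed",(B.T@(p+R@np.array([.0016,-.0007,.1007])-h.BO)*1000).round(1),np.degrees(Ro.from_matrix(B.T@R@TC).as_rotvec()).round(2),"F bed",(B.T@np.array(s["wrist_force"])).round(1),"M",(B.T@np.array(s["torque"])).round(2),round(s["width"],3))
E
python3 st.py
```

```text
9.02 carrier in bed [-11.8   0.3  11.3] [-0.04  0.05  0.2 ] F bed [-0.3  0.  -1.9] M [-0.04  0.32  0.03] 0.093
```

No contact yet with the plate below the head tops, so the studs are in the keyholes. Continuing gently.

Call:
{"api": "step_arm", "payload": {
  "targets": [
    [[0, 0, 0], [0, 0, 1.5], 0],
    [[0, 0, 0], [0, 0, 1], 0],
    [[0, 0, 0], [0, 0, 0], 0]
  ]
}}

```text
time: 9.27
tool_pos: [0.6212, 0.0949, 0.1539]
tcp_rot: [1.157, 2.568, -0.205]
wrist_force: [-1.4, -0.2, 0.3]
width: 0.095
grip_force: 79.0
```

Call:
{"api": "step_arm", "payload": {
  "targets": [
    [[0, 0, 0], [0, 0, 1], 0],
    [[0, 0, 0], [0, 0, 0.5], 0],
    [[0, 0, 0], [0, 0, 0], 0]
  ]
}}

```text
time: 9.52
tool_pos: [0.6216, 0.0946, 0.1525]
tcp_rot: [1.156, 2.568, -0.205]
wrist_force: [-1.3, 0.4, 1.1]
width: 0.096
grip_force: 79.1
```

```bash
python3 st.py
```

```text
9.52 carrier in bed [-11.3   0.9   8.2] [0.03 0.01 0.19] F bed [-0.7 -0.7  1.4] M [-0.13  0.42  0.01] 0.096
```

Call:
{"api": "step_arm", "payload": {
  "targets": [
    [[0, 0, 0], [0, 0, 1], 0],
    [[0, 0, 0], [0, 0, 0], 0]
  ]
}}

```text
time: 9.68
tool_pos: [0.6218, 0.0943, 0.1515]
tcp_rot: [1.156, 2.568, -0.205]
wrist_force: [-1.9, 0.5, 1.4]
width: 0.104
grip_force: 79.2
```

Call:
{"api": "step_arm", "payload": {
  "targets": [
    [[0, 0, 0], [0, 0, 1], 0],
    [[0, 0, 0], [0, 0, 0], 0]
  ]
}}

```text
time: 9.85
tool_pos: [0.6221, 0.0941, 0.1508]
tcp_rot: [1.156, 2.568, -0.205]
wrist_force: [-3.3, 1.0, 2.5]
width: 0.097
grip_force: 79.5
```

```bash
python3 st.py
```

```text
9.85 carrier in bed [-11.2   1.    6.4] [0.04 0.   0.19] F bed [-1.9 -1.8  3.4] M [-0.24  0.5  -0.01] 0.097
```

Call:
{"api": "step_arm", "payload": {
  "targets": [
    [[0, 0, 0], [0, -1, 1], 0],
    [[0, 0, 0], [0, 0, 0], 0],
    [[0, 0, 0], [0, 0, 0], 0]
  ]
}}

```text
time: 10.1
tool_pos: [0.622, 0.0939, 0.1508]
tcp_rot: [1.156, 2.567, -0.202]
wrist_force: [-4.6, 3.5, 6.7]
width: 0.097
grip_force: 80.2
```

```bash
python3 st.py
```

```text
10.1 carrier in bed [-11.1   1.1   6.3] [ 0.15 -0.    0.16] F bed [-3.  -1.1  8.3] M [-0.2   0.77 -0.02] 0.097
```

Call:
{"api": "step_arm", "payload": {
  "targets": [
    [[0, 0, 0], [1.5, -0.3, -0.4], 0],
    [[0, 0, 0], [1.5, 0, 0], 0],
    [[0, 0, 0], [1.5, 0, 0], 0],
    [[0, 0, 0], [0, 0, 0], 0]
  ]
}}

```text
time: 10.43
tool_pos: [0.6193, 0.0965, 0.1494]
tcp_rot: [1.155, 2.567, -0.203]
wrist_force: [-1.3, 1.6, 5.9]
width: 0.099
grip_force: 79.9
```

```bash
python3 st.py
```

```text
10.43 carrier in bed [-15.    0.7   6.3] [ 0.15 -0.06  0.18] F bed [0.  0.1 6.3] M [0.01 0.1  0.02] 0.099
```

Sliding freely. Keep going.

Call:
{"api": "step_arm", "payload": {
  "targets": [
    [[0, 0, 0], [2, -0.2, 0], 0],
    [[0, 0, 0], [2, -0.2, 0], 0],
    [[0, 0, 0], [1.5, 0, 0], 0],
    [[0, 0, 0], [0, 0, 0], 0]
  ]
}}

```text
time: 10.77
tool_pos: [0.6156, 0.1001, 0.1475]
tcp_rot: [1.155, 2.567, -0.203]
wrist_force: [-1.1, 1.6, 6.7]
width: 0.098
grip_force: 79.9
```

```bash
python3 st.py
```

```text
10.77 carrier in bed [-20.5   0.3   6.3] [ 0.15 -0.06  0.18] F bed [0.5 0.2 6.9] M [-0.06  0.03  0.01] 0.098
```

Call:
{"api": "step_arm", "payload": {
  "targets": [
    [[0, 0, 0], [2, 0, 0], 0],
    [[0, 0, 0], [1.5, 0, 0], 0],
    [[0, 0, 0], [1, 0, 0], 0],
    [[0, 0, 0], [0, 0, 0], 0]
  ]
}}

```text
time: 11.1
tool_pos: [0.6125, 0.1033, 0.1459]
tcp_rot: [1.156, 2.567, -0.203]
wrist_force: [-1.4, 2.2, 6.6]
width: 0.094
grip_force: 80.0
```

```bash
python3 st.py
```

```text
11.1 carrier in bed [-25.3   0.1   6.3] [ 0.13 -0.04  0.17] F bed [-0.2  0.4  7.1] M [-0.09  0.17 -0.02] 0.094
```

Call:
{"api": "step_arm", "payload": {
  "targets": [
    [[0, 0, 0], [1, 0, 0], 0],
    [[0, 0, 0], [1, 0, 0], 0],
    [[0, 0, 0], [0, 0, 0], 0]
  ]
}}

```text
time: 11.35
tool_pos: [0.6117, 0.1044, 0.1455]
tcp_rot: [1.155, 2.566, -0.203]
wrist_force: [0.6, -0.5, 6.4]
width: 0.098
grip_force: 79.8
```

Call:
{"api": "step_arm", "payload": {
  "targets": [
    [[0, 0, 0], [0.7, 0, 0], 0],
    [[0, 0, 0], [0.5, 0, 0], 0],
    [[0, 0, 0], [0, 0, 0], 0]
  ]
}}

```text
time: 11.6
tool_pos: [0.611, 0.1051, 0.1451]
tcp_rot: [1.155, 2.566, -0.203]
wrist_force: [0.8, -0.6, 5.9]
width: 0.096
grip_force: 79.8
```

```bash
python3 st.py
```

```text
11.6 carrier in bed [-27.6   0.2   6.3] [ 0.14 -0.11  0.19] F bed [3.  0.2 5.2] M [-0.03 -0.31 -0.02] 0.096
```

Call:
{"api": "step_arm", "payload": {
  "targets": [
    [[0, 0, 0], [0.8, 0, 0], 0],
    [[0, 0, 0], [0, 0, 0], 0],
    [[0, 0, 0], [0, 0, 0], 0]
  ]
}}

```text
time: 11.85
tool_pos: [0.6108, 0.1054, 0.145]
tcp_rot: [1.155, 2.566, -0.203]
wrist_force: [0.3, -1.9, 6.1]
width: 0.096
grip_force: 79.7
```

Call:
{"api": "step_arm", "payload": {
  "targets": [
    [[0, 0, 0], [0.8, 0, 0], 0],
    [[0, 0, 0], [0, 0, 0], 0],
    [[0, 0, 0], [0, 0, 0], 0]
  ]
}}

```text
time: 12.1
tool_pos: [0.6106, 0.1057, 0.1449]
tcp_rot: [1.154, 2.565, -0.204]
wrist_force: [2.8, -3.0, 5.6]
width: 0.092
grip_force: 79.5
```

```bash
python3 st.py
```

```text
12.1 carrier in bed [-28.3   0.2   6.4] [ 0.15 -0.18  0.2 ] F bed [5.7 0.1 3.9] M [-0.16 -0.84 -0.06] 0.092
```

Call:
{"api": "step_arm", "payload": {
  "targets": [
    [[0, 0, 0], [1, 0, 0], 0],
    [[0, 0, 0], [0.5, 0, 0], 0],
    [[0, 0, 0], [0, 0, 0], 0],
    [[0, 0, 0], [0, 0, 0], 0]
  ]
}}

```text
time: 12.43
tool_pos: [0.6102, 0.1061, 0.1448]
tcp_rot: [1.154, 2.564, -0.204]
wrist_force: [4.3, -5.6, 4.6]
width: 0.097
grip_force: 79.3
```

```bash
python3 st.py
```

```text
12.43 carrier in bed [-28.7   0.2   6.4] [ 0.16 -0.26  0.2 ] F bed [ 8.2 -0.5  1.9] M [-0.19 -1.43 -0.09] 0.097
```

Call:
{"api": "step_arm", "payload": {
  "targets": [
    [[0, 0, 0], [-2, 0, 0], 0],
    [[0, 0, 0], [-1.5, 0, 0], 0],
    [[0, 0, 0], [-1, 0, 0], 0],
    [[0, 0, 0], [0, 0, 0], 0]
  ]
}}

```text
time: 12.77
tool_pos: [0.611, 0.1051, 0.1451]
tcp_rot: [1.158, 2.568, -0.202]
wrist_force: [-3.7, 5.1, 7.8]
width: 0.097
grip_force: 80.2
```

```bash
python3 st.py
```

```text
12.77 carrier in bed [-27.9   0.1   6.3] [0.13 0.05 0.12] F bed [-3.2  0.6  9.5] M [-0.06  0.55 -0.1 ] 0.097
```

Call:
{"api": "step_arm", "payload": {
  "targets": [
    [[0, 0, 0], [-1.5, 0, 0], 0],
    [[0, 0, 0], [-1, 0, 0], 0],
    [[0, 0, 0], [0, 0, 0], 0]
  ]
}}

```text
time: 13.02
tool_pos: [0.6118, 0.1042, 0.1456]
tcp_rot: [1.158, 2.569, -0.201]
wrist_force: [-7.0, 8.3, 8.1]
width: 0.095
grip_force: 80.6
```

```bash
python3 st.py
```

```text
13.02 carrier in bed [-26.7   0.1   6.4] [0.12 0.14 0.12] F bed [-7.5  0.3 11.3] M [-0.    1.24 -0.03] 0.095
```

Call:
{"api": "step_arm", "payload": {
  "targets": [
    [[0, 0, 0], [2.5, 0, 0], 0],
    [[0, 0, 0], [2, 0, -0.4], 0],
    [[0, 0, 0], [0, 0, -0.4], 0],
    [[0, 0, 0], [0, 0, 0], 0]
  ]
}}

```text
time: 13.35
tool_pos: [0.6104, 0.1055, 0.1449]
tcp_rot: [1.155, 2.566, -0.203]
wrist_force: [4.2, -2.8, 2.1]
width: 0.096
grip_force: 79.1
```

```bash
python3 st.py
```

```text
13.35 carrier in bed [-28.4  -0.1   6.4] [ 0.13 -0.1   0.21] F bed [5.3 1.3 0.3] M [ 0.18 -0.69 -0.09] 0.096
```

Neutral; release.

Call:
{"api": "step_arm", "payload": {
  "targets": [
    [[0, 0, 0], [-0.7, 0, 0], 0],
    [[0, 0, 0], [0, 0, 0], 14],
    [[0, 0, 0], [0, 0, 0], 25],
    [[0, 0, 0], [0, 0, 0], 35],
    [[0, 0, 0], [0, 0, 0], 40]
  ],
  "grip_force": 20
}}

```text
time: 13.77
tool_pos: [0.6087, 0.1052, 0.1437]
tcp_rot: [1.157, 2.57, -0.207]
wrist_force: [-0.4, 0.3, 0.4]
width: 0.471
grip_force: 0.0
```

Call:
{"api": "step_arm", "payload": {
  "targets": [
    [[0, 0, 0], [0, 0, -3], 40],
    [[0, 0, 0], [0, 0, -15], 40],
    [[0, 0, 0], [0, 0, -30], 40],
    [[0, 0, 0], [0, 0, -30], 40],
    [[0, 0, 0], [0, 0, 0], 40]
  ]
}}

```text
time: 14.18
tool_pos: [0.5944, 0.1273, 0.2245]
tcp_rot: [1.154, 2.562, -0.195]
wrist_force: [0.3, -0.1, 1.1]
width: 0.466
grip_force: 0.0
```

Call:
{"api": "step_arm", "payload": {
  "targets": [
    [[0, 0, 0], [15, 0, -15], 60],
    [[0, 0, 0], [15, 0, -15], 60],
    [[0, 0, 0], [0, 0, 0], 60],
    [[0, 0, 0], [0, 0, 0], 60]
  ]
}}

```text
time: 14.52
tool_pos: [0.5665, 0.1548, 0.2364]
tcp_rot: [1.154, 2.568, -0.203]
wrist_force: [0.7, 0.4, -0.7]
width: 0.703
grip_force: 0.0
```

Run:
```python
from h import *
p,R,s=now();print(s["time"],p,s["wrist_force"])
c=calibration("wrist");im=read_camera("wrist");np.savez("pics/i.npz",im=im,p=p,Rt=R,**{k:np.array(v) for k,v in c.items()})
cv2.imwrite("pics/i.png",cv2.resize(im[100:400,80:480,::-1],(800,600),interpolation=cv2.INTER_CUBIC))
```

```text
14.5167 [0.5664923  0.15477273 0.23641013] [ 0.69252358  0.42164389 -0.65986215]
```

View pics/i.png

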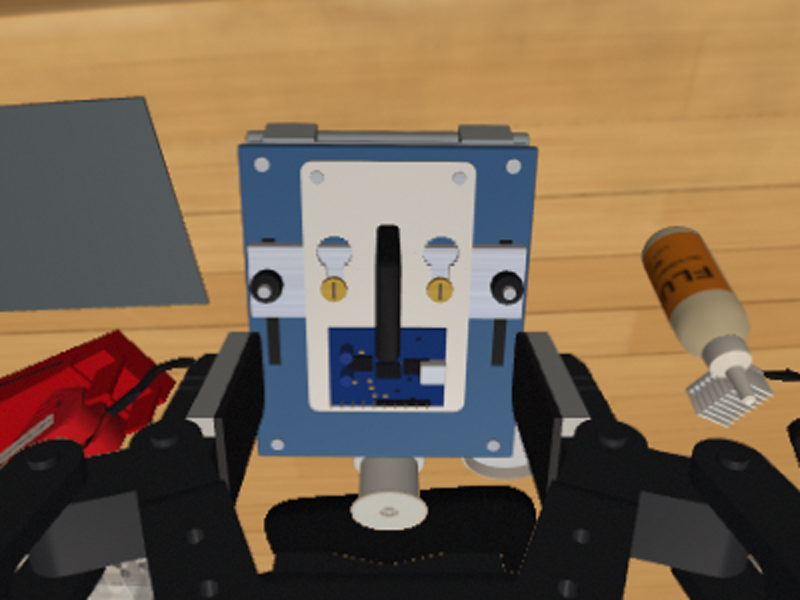

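The picture shows the carrier flat on the bar. The stud heads, at (335,290) and (440,290), sit at the slot ends, and the bottle and spool are untouched.

```bash
python3 -c "
from workcell import *
print(finish_job())"
```

```text
the job is handed in; nothing more can be done
None
```

The carrier is mounted, slid home and released, and the job is handed in; the spring pin was hidden under the handle, but a pull back up the slope met about 7.5 N within 2 mm, so I take it as locked.

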